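# Re-space the dividers of a bookbinder's finishing-tool tray

### The arm

A 6-joint arm with a two-finger parallel gripper is mounted at the origin on the work surface. World frame = base frame: x ahead of the robot, y to its left, z up, the work surface at z = 0. Lengths are in m, angles in rad, forces in N, time in s.
With the tool pointing down it reaches from about 0.425 to 0.95 m from the base axis. Payload 3.5 kg.
Tool frame: the origin (TCP) lies at the very end of the fingers, on their centre line; the grasp point (between the pads) lies 19 mm behind it; z points along the fingers, y is the line along which they close (so a half turn about z gives the same grasp; the last joint's range is limited). The gripper opens to 85 mm and grips with 20 to 120 N. Pads are 22 mm wide; open, the fingers measure 114 mm over their backs; the gripper's body (76 mm by 85 mm) begins 54 mm behind the grasp point. The pads swing forward as they close: fully open they stand 13 mm farther back than shut.
Start: joints at [1.133, 0.286, 1.577, -0, 1.279, -0.15], TCP at [0.192, 0.647, 0.231] pointing down, gripper open.
Joint ranges: [-2.77, 2.77], [-0.9, 2.22], [0.21, 2.48], [-1.53, 4.67], [0.24, 2.81], [-2.84, 2.84]. Speed limits (rad/s): [2.79, 2.79, 3.14, 3.14, 3.14, 3.14].

### API

Orientations are given as a unit quaternion [x, y, z, w].
In Python, from plant import ctrl gives the robot as it stands.
- The arm moves only by the tool inch_along, called as name(argument=value, ...) on one line, values as JSON. Schema: {"type":"object","properties":{"plan":{"type":"array","items":{"type":"number"},"minItems":7,"maxItems":70},"force":{"type":"number"},"only":{"type":"string"},"quiet":{"type":"boolean"},"lines":{"type":"string"}},"required":["plan"],"additionalProperties":false}. plan is one flat list of numbers that holds 1 to 10 rows one after another, with no inner brackets; each row has 7 numbers: dx, dy, dz in m, then a rotation vector rx, ry, rz in rad, then the opening from 0.0 (shut) to 1.0 (fully open); each row is the pose to reach, as a shift and turn from the pose commanded when the call began, along the tool's axes at that moment; what a row does not reach only later rows make up. A row lasts 1/8 s, in which the tool goes at most 0.0625 m and 0.188 rad, less where a joint would pass 70% of its speed; a pose out of reach is approached as far as the arm can. The fingers move at their own pace and stop on an object; force is the grip in N (left out, the last holds). Time passes only in rows, so rows that do not move let the fingers close. The tool returns the time, the measured TCP pose, the force, the opening and the grip force at its end. only (a regular expression) keeps the lines of the reply that match it, lines (a string "A,B") keeps lines A to B, and quiet returns only ok. Input that does not fit is refused with a message, and nothing moves.
- ctrl.get_state(): the state, without advancing time (a new reading comes with each control period).
- ctrl.read_camera(name): name is "scene" or "top" or "wrist"; returns a dict with "pixels" (400x640x3 uint8, red, green, blue), "camera_matrix" (3x3 intrinsics, pixels), "xyz" and "orientation" of the camera in the world. Camera axes: x right, y down, z forward; pixel columns grow to the right and rows downward; lengths in m; the calibration is good to about 2 mm. A picture is of the moment at which its call begins. There is no depth.
- ctrl.sign_off(): hands the job in; it is judged then, once.
The state is a dict: "time": time; "qpos": joint angles; "dq": joint speeds; "joint_efforts": joint torques, N m; "eef_pos": TCP position; "tcp_rot": TCP orientation; "contact_force": force on the tool from outside, world axes, zero at the start; "wrist_torque": the same for the moment, N m; "opening": opening from 0.0 (shut) to 1.0 (fully open); "finger_force": force on a finger pad.
Only numpy, scipy, OpenCV 4.12 (cv2) and the standard library are available. Lean on these libraries where they do the work, as an engineer would, in place of code of your own. Each camera call takes 0.05 s, during which the arm holds its last target. There are 200 camera calls.

### The job

The long finishing pallet does not fit in the tool tray as its dividers now stand. Slide the two dividers apart until it does, lay the pallet flat in the middle bay, straight along the tray, and lay the loose short stamp flat and straight along the tray beside the red-handled stamp in that stamp's end bay. Set the tools down gently rather than dropping them, do not disturb the red-handled stamp, the gold foil roll or anything else on the bench, and let go of everything.

Things in the scene. Friction and masses are not known exactly. Their poses are not given: they have to be found in the camera images.
- tray: Open wooden tray on the bench, fixed: 170 mm (its x) by 424 mm (its y, the length), rim 50 mm above the bench. Walls 10 mm thick; inside 150 by 404 mm; inner floor (grey lining) 8 mm above the bench. Origin at the centre of its underside, z up. Two cross dividers part its length into a middle bay and two end bays.
- divider_left (a joint): Plywood divider on the tray's +y side, in metres: its 8 mm panel's mid-plane is at tray y = +(0.040 + value), so it grows outward. Slides 0 to 0.145 against about 2 N of friction and stays where left. Panel spans the inside width, from 2 mm over the floor to the rim; on top a batten, 12 mm (y) by 180 mm, lies across both rims, its top 58 mm over the bench.
- divider_right (a joint): The same on the tray's -y side; grows as the divider slides outward, towards the -y end: the panel's mid-plane is at tray y = -(0.040 + value).
- divider_left_grip (a point): Centre of the dark wooden grip block on top of divider_left: block 50 mm along the tray's x, 14 mm along the tray's y, 34 mm high, from 58 to 92 mm above the bench; this point is 75 mm above the bench, above the panel's mid-plane. Axes as the tray.
- divider_right_grip (a point): The same point of divider_right's grip block.
- pallet: The long finishing pallet: 185 mm long, lying on the bench along its own x. Light wooden handle 26 by 26 mm in section from x = -92.5 to +27.5 mm, thin brass shank (14 mm), brass head at +x 44 mm wide (y), 14 mm long and 26 mm high. 0.22 kg; centre of mass within 20 mm of the middle. Origin: underside, middle of its length; z up.
- pallet_mid (a point): Centre of the pallet, 13 mm above its origin.
- stamp: The loose short hand stamp: 90 mm long along its own x. Light wooden handle 26 by 26 mm in section from x = -45 to +11 mm, thin brass shank, brass head at +x 30 mm wide, 14 mm long and 26 mm high. 0.14 kg. Origin: underside, middle of its length; z up.
- stamp_mid (a point): Centre of the loose stamp, 13 mm above its origin.
- stored_stamp: The stored stamp with a red handle, same shape and size as the loose one (90 mm along its own x), lying along the tray in one of the end bays, nearer the tray's +x wall. Loose; leave it where it lies. Origin: underside, middle of its length.
- foil_roll: Gold foil roll standing on end in the other end bay, 60 mm diameter, 30 mm high. Loose; leave it where it stands. Origin: centre of its underside.
- spare_foil: Copper-coloured foil roll on the bench beyond the tray, 60 mm diameter, 30 mm high; leave alone.
- knife: Utility knife lying on the bench beyond the tray, 155 mm long; leave alone.
- paste_brush: Red-handled paste brush lying on the bench to the left, 180 mm long; leave alone.

How it is judged:
By the outcome, as a careful person would: the job done as asked, in the order asked, and still so for the second after the job is handed in, with the robot touching nothing.
It also fails if it takes over 69 s, if anything falls off the work surface, if the arm or the gripper's body presses on something with over 40 N, if the wrist force passes 120 N, or if a joint passes its speed limit or range.

## Working session

There is one attempt and no reset: what is moved stays moved. The work goes in short steps, Python scripts to look and compute and a tool call to move; the robot and the scene stay as the last step left them, time stands still between calls to the robot, and variables do not carry over. Pictures are saved under pics/ and viewed, at most 10 in all, crops included, and the job is handed in when it is done.

```bash
ls; mkdir -p pics
```

Run:
```python
from plant import ctrl
import cv2
for n in ("scene","top"):
    c=ctrl.read_camera(n); cv2.imwrite(f"pics/{n}0.png",c["pixels"][:,:,::-1]); print(n,c["camera_matrix"],c["xyz"],c["orientation"])
s=ctrl.get_state(); print(s)
```

```text
pics
plant.py
scene [[471.50710845   0.         315.76891709]
 [  0.         471.50710845 201.08056017]
 [  0.           0.           1.        ]] [1.31436972 0.115386   1.04797205] [ 0.66130269  0.6835863  -0.2257409  -0.21078322]
top [[377.08596277   0.         320.72522077]
 [  0.         377.08596277 203.20453538]
 [  0.           0.           1.        ]] [0.41482009 0.04474879 1.1629837 ] [-0.70026556  0.70881656 -0.05936519  0.0606878 ]
{'time': 0.1, 'qpos': array([ 1.13299739e+00,  2.87106953e-01,  1.57805107e+00, -1.59279463e-05,
        1.27862151e+00, -1.50002018e-01]), 'dq': array([ 0.00039748, -0.00038646, -0.00464043,  0.00116448,  0.00094049,
        0.00082729]), 'joint_efforts': array([ 8.93316992e-04, -4.07294762e+01, -2.93699563e+01, -1.48872205e-04,
        3.37775724e-03, -1.14121661e-06]), 'eef_pos': array([0.19130823, 0.64668828, 0.23005451]), 'tcp_rot': array([ 1.43399997e-01,  9.89664208e-01, -1.04875954e-03, -3.09457913e-04]), 'contact_force': array([-0.19026431, -0.42717117, -1.02637869]), 'wrist_torque': array([-0.06035865,  0.03623762,  0.00764689]), 'finger_force': 0.0, 'opening': 0.997475504518188}
```

View pics/scene0.png

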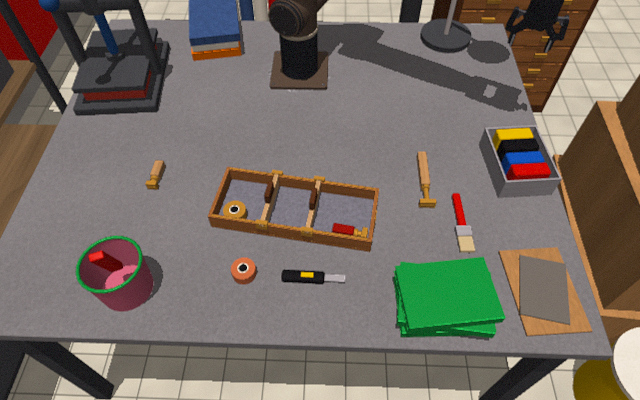

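View pics/top0.png

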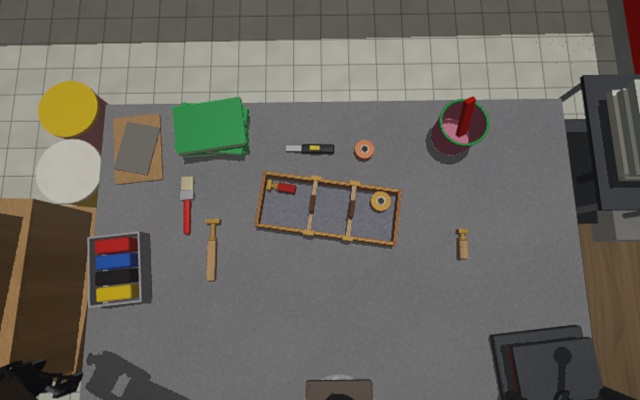

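The top view shows the tray around (328,208), the red stamp in its left (+y) bay at (285,188), the foil roll at (381,201), the pallet at (211,250) and the loose stamp at (462,243). In the scene view the pallet is at (426,180), the stamp at (155,175) and the tray at (295,208). Next I'll enlarge crops of both.

Run:
```python
import cv2
a=cv2.imread("pics/top0.png")[165:290,195:480]; cv2.imwrite("pics/topc.png",cv2.resize(a,None,fx=2.8,fy=2.8,interpolation=cv2.INTER_CUBIC))
b=cv2.imread("pics/scene0.png")[140:260,140:450]; cv2.imwrite("pics/scenec.png",cv2.resize(b,None,fx=2.5,fy=2.5,interpolation=cv2.INTER_CUBIC))
```

```text
(no output)
```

View pics/topc.png

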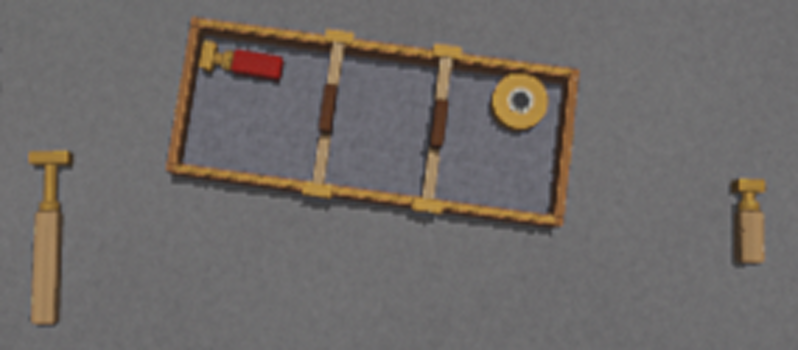

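View pics/scenec.png

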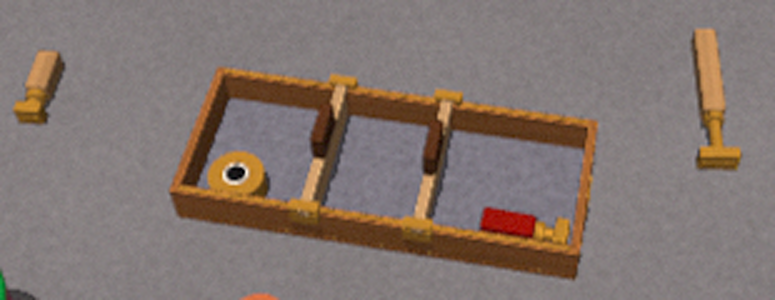

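The crops show these points. The top crop has the tray rim corners at (193,18), (577,68), (560,226) and (168,172), the battens at x≈317–339 and 427–447, the pallet from (49,150) to (44,323) and the stamp from (748,180) to (751,263). The scene crop shows the same features, so I'll triangulate from the two.

Create h.py:
```python
import numpy as np
from scipy.spatial.transform import Rotation as R
CAM={"top":(377.086,320.725,203.2045,[0.41482009,0.04474879,1.1629837],[-0.70026556,0.70881656,-0.05936519,0.0606878]),
"scene":(471.507,315.769,201.0806,[1.31436972,0.115386,1.04797205],[0.66130269,0.6835863,-0.2257409,-0.21078322])}
CROP={"top":(195,165,2.8),"scene":(140,140,2.5)}
def ray(n,p,crop=True):
    f,cx,cy,o,q=CAM[n]
    if crop:
        x0,y0,s=CROP[n]; p=[x0+(p[0]+.5)/s-.5,y0+(p[1]+.5)/s-.5]
    return np.array(o),R.from_quat(q).apply([(p[0]-cx)/f,(p[1]-cy)/f,1])
def atz(n,p,z,crop=True):
    o,d=ray(n,p,crop); return o+d*(z-o[2])/d[2]
def tri(a,b):
    (o1,d1),(o2,d2)=ray("top",a),ray("scene",b)
    t=np.linalg.lstsq(np.c_[d1,-d2],o2-o1,rcond=None)[0]
    p,q=o1+d1*t[0],o2+d2*t[1]; return (p+q)/2,np.linalg.norm(p-q)
```

Run:
```python
from h import *
np.set_printoptions(precision=4,suppress=True)
pts={"A":((193,18),(578,250),.05),"B":((577,68),(173,193),.05),"C":((560,224),(222,69),.05),"D":((168,171),(596,121),.05),
"bL+":((339,36),(418,228),.058),"bL-":((317,189),(449,96),.058),"bR+":((447,50),(303,212),.058),"bR-":((427,206),(343,82),.058),
"gL":((327,109),(433,143),.088),"gR":((439,124),(321,127),.088),
"pal head":((49,156),(719,152),.026),"pal end":((44,320),(705,31),.026),"st head":((748,185),(31,104),.026),"st end":((751,262),(47,54),.026),
"red head":((208,55),(562,229),.034),"red end":((282,67),(483,212),.034),"foil":((520,100),(236,173),.038)}
for k,(a,b,z) in pts.items():
    p,e=tri(a,b); print(k,p,"gap",round(e,4),"top@z",atz("top",a,z)[:2],"sc@z",atz("scene",b,z)[:2])
```

```text
A [0.7062 0.2181 0.0529] gap 0.0007 top@z [0.707  0.2182] sc@z [0.7044 0.2187]
B [ 0.6468 -0.1953  0.0472] gap 0.0024 top@z [ 0.6464 -0.1959] sc@z [ 0.6487 -0.1932]
C [ 0.4796 -0.1693  0.0468] gap 0.0028 top@z [ 0.4796 -0.1701] sc@z [ 0.4824 -0.1669]
D [0.5408 0.2432 0.0468] gap 0.0005 top@z [0.5405 0.2424] sc@z [0.5433 0.243 ]
bL+ [0.6846 0.0598 0.0516] gap 0.0001 top@z [0.683  0.0597] sc@z [0.6886 0.0602]
bL- [0.5188 0.085  0.0565] gap 0.0011 top@z [0.5187 0.0844] sc@z [0.52   0.0856]
bR+ [ 0.668  -0.057   0.0502] gap 0.0008 top@z [ 0.6662 -0.0559] sc@z [ 0.6731 -0.056 ]
bR- [ 0.4999 -0.0308  0.0533] gap 0.0001 top@z [ 0.4995 -0.0305] sc@z [ 0.5037 -0.0302]
gL [0.5998 0.0723 0.0804] gap 0.0008 top@z [0.5985 0.0725] sc@z [0.6055 0.0722]
gR [ 0.5826 -0.044   0.0804] gap 0.0011 top@z [ 0.5814 -0.0428] sc@z [ 0.5884 -0.0433]
pal head [0.5613 0.3764 0.0241] gap 0.0005 top@z [0.5611 0.3761] sc@z [0.5628 0.3756]
pal end [0.3864 0.3772 0.0219] gap 0.002 top@z [0.3865 0.375 ] sc@z [0.3898 0.3771]
st head [ 0.5202 -0.3782  0.0279] gap 0.0004 top@z [ 0.5204 -0.3791] sc@z [ 0.5187 -0.3789]
st end [ 0.4386 -0.3807  0.0174] gap 0.0027 top@z [ 0.4382 -0.3761] sc@z [ 0.4456 -0.3781]
red head [0.6696 0.2045 0.0328] gap 0.0013 top@z [0.6693 0.2037] sc@z [0.6702 0.205 ]
red end [0.6542 0.1235 0.0371] gap 0.0021 top@z [0.6549 0.1226] sc@z [0.652  0.1246]
foil [ 0.6142 -0.1349  0.0388] gap 0.0003 top@z [ 0.6143 -0.1351] sc@z [ 0.6136 -0.1349]
```

Triangulation agrees with the given sizes. The tray centre is about (0.593, 0.024) with yaw about −0.147. The rim comes out at 47–53 mm, and the dividers sit at tray y of about +0.049 and −0.069. Next I'll move above the tray for a wrist view.

Add to h.py:
```python
T0=np.array([.5934,.0242]); YAW=-.147
def tray(x,y): 
    c,s=np.cos(YAW),np.sin(YAW); return T0+[c*x-s*y,s*x+c*y]
def untray(p):
    c,s=np.cos(YAW),np.sin(YAW); d=np.array(p)[:2]-T0; return np.array([c*d[0]+s*d[1],-s*d[0]+c*d[1]])
def go(pos,yaw):
    "tool-frame shift and turn from the present pose to TCP pos, tool y at world yaw, pointing down"
    from plant import ctrl
    s=ctrl.get_state(); r=R.from_quat(s["tcp_rot"]); c,n=np.cos(yaw),np.sin(yaw)
    g=R.from_matrix(np.array([[-n,c,0],[c,n,0],[0,0,-1]])) 
    print("shift",np.round(r.inv().apply(np.array(pos)-s["eef_pos"]),4),"turn",np.round((r.inv()*g).as_rotvec(),3))
```

```text
(no output)
```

inch_along(plan=[-0.552,-0.449,-0.07,0,0,-0.141,1,-0.552,-0.449,-0.07,0,0,-0.141,1,-0.552,-0.449,-0.07,0,0,-0.141,1,-0.552,-0.449,-0.07,0,0,-0.141,1,-0.552,-0.449,-0.07,0,0,-0.141,1,-0.552,-0.449,-0.07,0,0,-0.141,1,-0.552,-0.449,-0.07,0,0,-0.141,1,-0.552,-0.449,-0.07,0,0,-0.141,1,-0.552,-0.449,-0.07,0,0,-0.141,1,-0.552,-0.449,-0.07,0,0,-0.141,1], force=40)

```text
time: 1.35
eef_pos: [0.5434, 0.1321, 0.2923]
tcp_rot: [0.073, 0.997, 0.0, -0.0]
contact_force: [-0.1, 0.8, -0.4]
opening: 0.997
finger_force: 0.0
```

```bash
python3 -c "
from h import *; go([.593,.06,.30],1.424)
from plant import ctrl; print(ctrl.get_state()['qpos'])"
```

```text
shift [-0.0596 -0.064  -0.0077] turn [ 0.    -0.001 -0.   ]
[ 5.68864969e-02 -1.11064199e-02  1.79583731e+00  2.44305407e-04
  1.35733686e+00 -1.36696608e+00]
```

inch_along(plan=[-0.06,-0.064,-0.008,0,0,0,0.6,-0.06,-0.064,-0.008,0,0,0,0.6,-0.06,-0.064,-0.008,0,0,0,0.6])

```text
time: 1.72
eef_pos: [0.5931, 0.0607, 0.2998]
tcp_rot: [0.075, 0.997, 0.0, -0.001]
contact_force: [0.2, 0.5, 0.7]
opening: 0.599
finger_force: 0.0
```

Run:
```python
from plant import ctrl
import cv2
c=ctrl.read_camera("wrist"); cv2.imwrite("pics/w1.png",c["pixels"][:,:,::-1]); print(c["camera_matrix"],c["xyz"],c["orientation"])
```

```text
[[304.42691452   0.         316.21270988]
 [  0.         304.42691452 200.5778265 ]
 [  0.           0.           1.        ]] [0.5172538  0.07294757 0.44258925] [0.7488016  0.64496658 0.0998355  0.11552983]
```

View pics/w1.png

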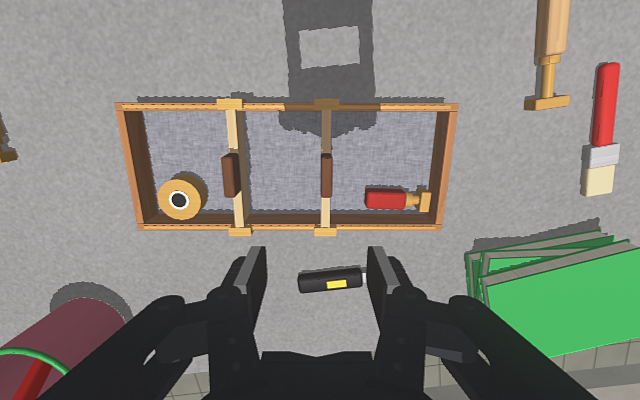

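The wrist view shows the tray corners near (116,103), (457,104), (441,230) and (137,229), the foil top centred at (180,200) and the red handle's end at (365,197). The left grip is at about (326,176) and the right one at about (231,175).

Run:
```python
from h import *
import h
np.set_printoptions(precision=4,suppress=True)
CAM["wrist"]=(304.427,316.213,200.578,[0.5172538,0.07294757,0.44258925],[0.7488016,0.64496658,0.0998355,0.11552983])
for k,p,z in [("-x-y",(116,102),.05),("-x+y",(457.5,103),.05),("+x+y",(441.5,230.5),.05),("+x-y",(137,229.5),.05),
 ("bL-",(326,102),.058),("bL+",(325,233),.058),("bR-",(229.5,102),.058),("bR+",(240,233),.058),("gL",(326,176),.085),("gR",(230,175),.085),
 ("foilc",(180,200),.038),("foil right",(201.5,200),.038),("foil right bottom",(208,190),.008),("red end",(365,198),.034),("red headtip",(431,201),.034),("redmid",(391,199),.034)]:
    q=atz("wrist",p,z,False); print(k,q[:2],untray(q))
```

```text
-x-y [ 0.4784 -0.1693] [-0.0855 -0.2083]
-x+y [0.5416 0.245 ] [-0.0836  0.2108]
+x+y [0.7095 0.2213] [0.086  0.2119]
+x-y [ 0.645  -0.1986] [ 0.0837 -0.2129]
bL- [0.5165 0.0851] [-0.085  0.049]
bL+ [0.6856 0.0601] [0.0859 0.049 ]
bR- [ 0.4993 -0.0295] [-0.0852 -0.0669]
bR+ [ 0.6683 -0.0551] [ 0.0857 -0.0675]
gL [0.6003 0.0726] [-0.0002  0.0489]
gR [ 0.5821 -0.0412] [-0.0016 -0.0663]
foilc [ 0.615  -0.1333] [ 0.0444 -0.1527]
foil right [ 0.6194 -0.1037] [ 0.0445 -0.1227]
foil right bottom [ 0.6133 -0.1033] [ 0.0384 -0.1232]
red end [0.6516 0.1223] [0.0432 0.1056]
red headtip [0.6698 0.2138] [0.0478 0.1988]
redmid [0.6585 0.1583] [0.0447 0.1422]
```

```bash
python3 -c "
from h import *; go([*tray(0,.049),.066],1.4238)"
```

```text
shift [-0.0069  0.0116  0.2338] turn [ 0.001 -0.002 -0.001]
```

inch_along(plan=[-0.007,0.012,0.06,0,0,0,0.6,-0.007,0.012,0.12,0,0,0,0.6,-0.007,0.012,0.18,0,0,0,0.6,-0.007,0.012,0.21,0,0,0,0.6,-0.007,0.012,0.233,0,0,0,0.6,-0.007,0.012,0.233,0,0,0,0.6,-0.007,0.012,0.233,0,0,0,0.0,-0.007,0.012,0.233,0,0,0,0.0,-0.007,0.012,0.233,0,0,0,0.0,-0.007,0.012,0.233,0,0,0,0.0], force=30)

```text
time: 3.02
eef_pos: [0.6025, 0.0729, 0.0695]
tcp_rot: [0.074, 0.997, 0.0, 0.001]
contact_force: [-2.7, 0.2, 6.2]
opening: 0.153
finger_force: 32.8
```

```bash
python3 -c "
from h import *; from plant import ctrl
s=ctrl.get_state(); print(untray(s['eef_pos'])); go([*tray(0,.095),.066],1.4238)"
```

```text
[0.00186041 0.04949271]
shift [0.0019 0.0455 0.0036] turn [ 0.001  0.002 -0.   ]
```

inch_along(plan=[0,0.012,-0.002,0,0,0,0,0,0.026,-0.002,0,0,0,0,0,0.038,-0.002,0,0,0,0,0,0.045,-0.002,0,0,0,0,0,0.045,-0.002,0,0,0,0])

```text
time: 3.65
eef_pos: [0.6094, 0.1188, 0.0696]
tcp_rot: [0.073, 0.997, 0.001, 0.002]
contact_force: [5.0, 0.4, -4.1]
opening: 0.155
finger_force: 31.5
```

```bash
python3 -c "
from h import *; from plant import ctrl
s=ctrl.get_state(); print(untray(s['eef_pos']))"
```

```text
[0.00197511 0.09597214]
```

inch_along(plan=[0,0,0,0,0,0,0.5,0,0,0,0,0,0,0.5,0,0,0,0,0,0,0.5,0,0,-0.03,0,0,0,0.5,0,0,-0.06,0,0,0,0.5,0,-0.05,-0.06,0,0,0,0.6,0,-0.11,-0.06,0,0,0,0.6,0,-0.162,-0.06,0,0,0,0.6,0,-0.162,-0.06,0,0,0,0.6])

```text
time: 4.78
eef_pos: [0.5839, -0.0461, 0.1298]
tcp_rot: [0.076, 0.997, -0.0, -0.0]
contact_force: [0.4, -0.3, 0.4]
opening: 0.598
finger_force: 0.0
```

```bash
python3 -c "
from h import *; from plant import ctrl
s=ctrl.get_state(); print(untray(s['eef_pos'])); go([*tray(0,-.067),.068],1.4238)"
```

```text
[ 0.00092966 -0.07090884]
shift [0.0009 0.0039 0.0618] turn [-0.    -0.    -0.005]
```

inch_along(plan=[0.001,0.004,0.03,0,0,-0.005,0.6,0.001,0.004,0.06,0,0,-0.005,0.6,0.001,0.004,0.061,0,0,-0.005,0.6,0.001,0.004,0.061,0,0,-0.005,0,0.001,0.004,0.061,0,0,-0.005,0,0.001,0.004,0.061,0,0,-0.005,0,0.001,0.004,0.061,0,0,-0.005,0])

```text
time: 5.65
eef_pos: [0.5852, -0.0393, 0.0705]
tcp_rot: [0.071, 0.997, -0.0, 0.001]
contact_force: [-1.9, -0.1, 6.4]
opening: 0.153
finger_force: 32.6
```

```bash
python3 -c "
from h import *; from plant import ctrl
s=ctrl.get_state(); print(untray(s['eef_pos'])); go([*tray(0,-.112),.068],1.4238)"
```

```text
[ 0.00117383 -0.06406228]
shift [ 0.0014 -0.0479  0.0025] turn [-0.     0.003  0.004]
```

inch_along(plan=[0,-0.012,-0.001,0,0,0,0,0,-0.026,-0.001,0,0,0,0,0,-0.038,-0.001,0,0,0,0,0,-0.046,-0.001,0,0,0,0,0,-0.046,-0.001,0,0,0,0])

```text
time: 6.28
eef_pos: [0.5779, -0.0867, 0.0705]
tcp_rot: [0.071, 0.997, -0.001, 0.001]
contact_force: [-0.1, -0.9, 5.9]
opening: 0.159
finger_force: 32.5
```

```bash
python3 -c "
from h import *; from plant import ctrl
s=ctrl.get_state(); print(untray(s['eef_pos']))"
```

```text
[ 0.00094065 -0.11200105]
```

Both dividers are moved. I'll release, rise, and check clearances with the wrist camera.

inch_along(plan=[0,0,0,0,0,0,0.4,0,0,0,0,0,0,0.4,0,0,0,0,0,0,0.4,0,0,-0.03,0,0,0,0.4,0,0,-0.09,0,0,0,0.4,0,0.05,-0.15,0,0,0,0.6,0,0.1,-0.2,0,0,0,0.6,0,0.14,-0.23,0,0,0,0.6,0,0.14,-0.23,0,0,0,0.6,0,0.14,-0.23,0,0,0,0.6])

```text
time: 7.52
eef_pos: [0.5971, 0.0543, 0.299]
tcp_rot: [0.07, 0.998, -0.0, -0.0]
contact_force: [-0.8, 0.2, -0.5]
opening: 0.601
finger_force: 0.0
```

Run:
```python
from plant import ctrl
import cv2
c=ctrl.read_camera("wrist"); cv2.imwrite("pics/w2.png",cv2.resize(c["pixels"][90:245,95:475,::-1],None,fx=2.1,fy=2.1,interpolation=cv2.INTER_CUBIC)); print(c["xyz"].tolist(),c["orientation"].tolist())
```

```text
[0.5209381283284309, 0.0660408728626626, 0.441694134681565] [0.7458174822033214, 0.648298179626294, 0.10029697047536397, 0.11578545351897936]
```

View pics/w2.png

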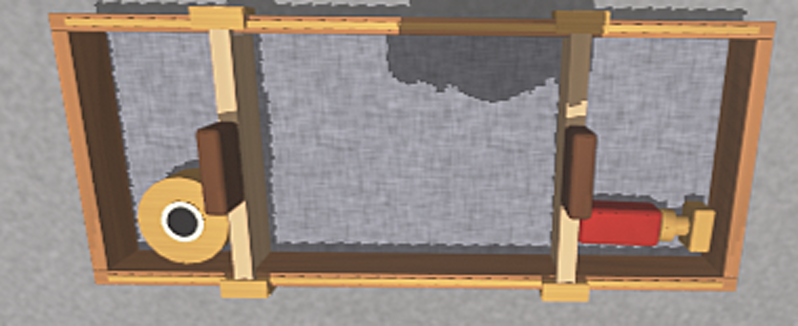

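The dividers now stand apart, with battens at crop x 580–566 (left) and 218–245 (right). The foil roll (centre 182,221) and the red stamp (580–712, 225) look undisturbed.

Run:
```python
from h import *
np.set_printoptions(precision=4,suppress=True)
CAM["wrist"]=(304.427,316.213,200.578,[0.5209381,0.0660409,0.4416941],[0.7458175,0.6482982,0.1002970,0.1157855])
CROP["wrist"]=(95,90,2.1)
for k,p,z in [("-x-y",(49,14),.05),("-x+y",(775,22),.05),("+x+y",(736,291),.05),("+x-y",(94,283),.05),
 ("bL-",(580,12),.058),("bL+",(566,300),.058),("bR-",(218,8),.058),("bR+",(245,298),.058),
 ("foilc",(182,221),.038),("red end",(580,222),.034),("red headtip",(713,231),.034),("redmid",(620,224),.034)]:
    q=atz("wrist",p,z); print(k,q[:2],untray(q))
```

```text
-x-y [ 0.4787 -0.1719] [-0.0847 -0.2108]
-x+y [0.5418 0.245 ] [-0.0834  0.2108]
+x+y [0.7091 0.2204] [0.0857 0.2111]
+x-y [ 0.6445 -0.1987] [ 0.0832 -0.213 ]
bL- [0.5205 0.1317] [-0.0878  0.0957]
bL+ [0.6963 0.1076] [0.0895 0.0975]
bR- [ 0.4898 -0.0712] [-0.0885 -0.1095]
bR+ [ 0.6658 -0.0992] [ 0.0897 -0.1115]
foilc [ 0.6139 -0.1356] [ 0.0437 -0.1551]
red end [0.6524 0.1246] [0.0436 0.1079]
red headtip [0.671 0.212] [0.0492 0.1972]
redmid [0.6574 0.1508] [0.0448 0.1346]
```

```bash
python3 -c "
from h import *; go([.477,.376,.20],1.5708)"
```

```text
shift [0.1636 0.3024 0.0978] turn [-0.001 -0.003 -0.142]
```

inch_along(plan=[0.164,0.302,0.098,0,0,-0.142,0.6,0.164,0.302,0.098,0,0,-0.142,0.6,0.164,0.302,0.098,0,0,-0.142,0.6,0.164,0.302,0.098,0,0,-0.142,0.6,0.164,0.302,0.098,0,0,-0.142,0.6,0.164,0.302,0.098,0,0,-0.142,0.6,0.164,0.302,0.098,0,0,-0.142,0.6,0.164,0.302,0.098,0,0,-0.142,0.6])

```text
time: 8.57
eef_pos: [0.4778, 0.3746, 0.1999]
tcp_rot: [0.001, 1.0, -0.001, -0.001]
contact_force: [-0.3, 0.1, -0.1]
opening: 0.6
finger_force: 0.0
```

Run:
```python
from plant import ctrl
import cv2
c=ctrl.read_camera("wrist"); cv2.imwrite("pics/w3.png",c["pixels"][:,:,::-1]); print(c["xyz"].tolist(),c["orientation"].tolist())
```

```text
[0.401086549727086, 0.37576501321122086, 0.34272620468123816] [0.6988693481312706, 0.6988317117772962, 0.10698915304145279, 0.10848591608342358]
```

View pics/w3.png

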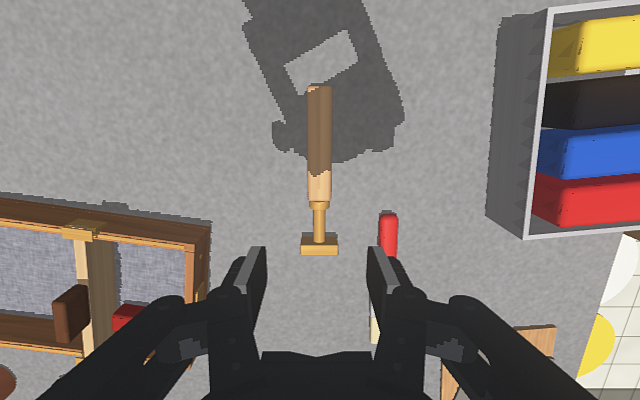

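The wrist view shows the pallet upright in the image, with its handle end at (320,87) and the head's top face at x 300–338, y 234–246.

Run:
```python
from h import *
np.set_printoptions(precision=4,suppress=True)
CAM["wrist"]=(304.427,316.213,200.578,[0.4010865,0.3757650,0.3427262],[0.6988693,0.6988317,0.1069892,0.1084859])
for k,p,z in [("end",(320,87),.026),("handle front",(319.5,201),.026),("headtip",(319,246.5),.026),("hl",(300.5,240),.026),("hr",(338,240),.026)]:
    q=atz("wrist",p,z,False); print(k,q[:2])
go([.475,.375,.005],1.5708)
```

```text
end [0.3849 0.3788]
handle front [0.5016 0.3787]
headtip [0.5563 0.3782]
hl [0.5482 0.3572]
hr [0.5481 0.3998]
shift [0.003  0.0008 0.1956] turn [-0.001 -0.001 -0.002]
```

inch_along(plan=[0.001,0.003,0.06,0,0,-0.002,0.6,0.001,0.003,0.12,0,0,-0.002,0.6,0.001,0.003,0.16,0,0,-0.002,0.6,0.001,0.003,0.185,0,0,-0.002,0.6,0.001,0.003,0.194,0,0,-0.002,0.6,0.001,0.003,0.194,0,0,-0.002,0.6,0.001,0.003,0.194,0,0,-0.002,0,0.001,0.003,0.194,0,0,-0.002,0,0.001,0.003,0.194,0,0,-0.002,0,0.001,0.003,0.194,0,0,-0.002,0], force=50)

```text
time: 9.88
eef_pos: [0.4781, 0.3799, 0.0097]
tcp_rot: [-0.001, 1.0, 0.001, 0.002]
contact_force: [-0.1, -1.6, 5.4]
opening: 0.291
finger_force: 52.3
```

inch_along(plan=[0,0,-0.01,0,0,0,0,0,0,-0.04,0,0,0,0,0,0,-0.09,0,0,0,0,0,0,-0.14,0,0,0,0,0,0,-0.16,0,0,0,0,0,0,-0.16,0,0,0,0])

```text
time: 10.62
eef_pos: [0.4769, 0.3796, 0.1685]
tcp_rot: [-0.001, 1.0, 0.001, 0.001]
contact_force: [0.5, -0.5, -1.6]
opening: 0.288
finger_force: 51.4
```

```bash
python3 -c "
from h import *; go([*tray(0,-.0065),.17],-.147)"
```

```text
shift [-0.1147 -0.3621 -0.0018] turn [0.003 0.    1.72 ]
```

inch_along(plan=[-0.02,-0.05,-0.01,0,0,0.17,0,-0.035,-0.10,-0.01,0,0,0.35,0,-0.05,-0.15,-0.01,0,0,0.53,0,-0.065,-0.2,-0.01,0,0,0.71,0,-0.08,-0.25,-0.01,0,0,0.89,0,-0.095,-0.29,-0.01,0,0,1.07,0,-0.105,-0.33,-0.01,0,0,1.25,0,-0.114,-0.355,-0.01,0,0,1.43,0,-0.114,-0.3636,-0.01,0,0,1.6,0,-0.114,-0.3636,-0.01,0,0,1.72,0])

```text
time: 11.88
eef_pos: [0.5895, 0.0151, 0.1733]
tcp_rot: [0.759, 0.651, -0.002, -0.003]
contact_force: [-0.8, 0.5, -1.3]
opening: 0.285
finger_force: 51.3
```

```bash
python3 -c "
from h import *; go([*tray(0,-.008),.17],-.147)"
```

```text
shift [0.0016 0.0026 0.0033] turn [-0.007  0.    -0.006]
```

inch_along(plan=[0.0016,0.0026,0,-0.007,0,-0.006,0,0.0016,0.0026,0.04,-0.007,0,-0.006,0,0.0016,0.0026,0.08,-0.007,0,-0.006,0,0.0016,0.0026,0.115,-0.007,0,-0.006,0,0.0016,0.0026,0.135,-0.007,0,-0.006,0,0.0016,0.0026,0.148,-0.007,0,-0.006,0,0.0016,0.0026,0.148,-0.007,0,-0.006,0,0.0016,0.0026,0.148,-0.007,0,-0.006,0])

```text
time: 12.88
eef_pos: [0.5943, 0.0173, 0.0294]
tcp_rot: [0.755, 0.656, 0.002, 0.003]
contact_force: [1.0, -0.4, 0.9]
opening: 0.289
finger_force: 53.2
```

```bash
python3 -c "
from h import *; go([*tray(0,-.008),.0177],-.147)"
```

```text
shift [-0.0013 -0.002   0.0117] turn [0.007 0.    0.008]
```

inch_along(plan=[0,0,0.004,0,0,0,0,0,0,0.006,0,0,0,0,0,0,0.006,0,0,0,0])

```text
time: 13.25
eef_pos: [0.5952, 0.0176, 0.0248]
tcp_rot: [0.755, 0.656, 0.003, 0.003]
contact_force: [-0.4, 4.9, 6.2]
opening: 0.292
finger_force: 54.1
```

inch_along(plan=[0,0,0.002,0,0,0,0,0,0,0.002,0,0,0,0])

```text
time: 13.5
eef_pos: [0.5952, 0.0177, 0.0228]
tcp_rot: [0.755, 0.656, 0.003, 0.003]
contact_force: [1.2, 3.9, 6.7]
opening: 0.29
finger_force: 54.1
```

inch_along(plan=[0,0,0.001,0,0,0,0,0,0,0.001,0,0,0,0])

```text
time: 13.75
eef_pos: [0.5953, 0.0177, 0.022]
tcp_rot: [0.755, 0.656, 0.003, 0.003]
contact_force: [-0.2, 5.4, 4.8]
opening: 0.288
finger_force: 54.2
```

Run:
```python
from plant import ctrl
import cv2, numpy as np
a=ctrl.read_camera("scene")["pixels"][160:260,195:395,::-1]; b=ctrl.read_camera("top")["pixels"][165:255,245:415,::-1]
a=cv2.resize(a,(600,300),interpolation=cv2.INTER_CUBIC); b=cv2.resize(b,(567,300),interpolation=cv2.INTER_CUBIC)
im=np.zeros((600,600,3),np.uint8); im[:300,:600]=a; im[300:,:567]=b; cv2.imwrite("pics/p4.png",im)
```

```text
(no output)
```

View pics/p4.png

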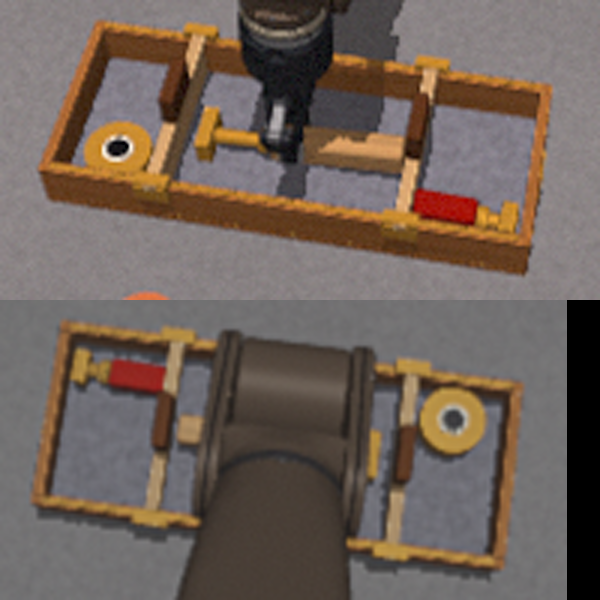

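The lower (top-camera) half shows the handle end at (178,429) and the head tip at (381,455), with gaps to both dividers. The foil roll and the red stamp are in place. I'll compute the gaps.

Run:
```python
from h import *
np.set_printoptions(precision=4,suppress=True)
CROP["top"]=(245,165,567/170)
for k,p,z in [("end",(178,129),.034),("headtip",(381,155),.034),("head outer edge2",(379,175),.034),("bL",(161,130),.058),("bR",(403,155),.058)]:
    print(k,untray(atz("top",p,z)))
CROP["scene"]=(195,160,3)
for k,p,z in [("end",(404,140),.034),("headtip",(195,140),.034)]: print("scene",k,untray(atz("scene",p,z)))
```

```text
end [0.0023 0.0918]
headtip [ 0.0033 -0.0942]
head outer edge2 [-0.0151 -0.0946]
bL [-0.0045  0.1046]
bR [ 0.002  -0.1117]
scene end [-0.0114  0.0894]
scene headtip [ 0.0208 -0.0916]
```

inch_along(plan=[0,0,-0.004,0,0,0,0,0,0,-0.012,0,0,0,0,0,0,-0.012,0,0,0,0])

```text
time: 14.22
eef_pos: [0.5941, 0.0168, 0.0327]
tcp_rot: [0.755, 0.655, 0.002, 0.003]
contact_force: [0.2, -0.8, -1.3]
opening: 0.288
finger_force: 53.2
```

inch_along(plan=[-0.006,0,0,0,0,0,0,-0.006,0,0,0,0,0,0,-0.006,0,0,0,0,0,0])

```text
time: 14.6
eef_pos: [0.5931, 0.011, 0.0322]
tcp_rot: [0.755, 0.655, 0.002, 0.002]
contact_force: [1.0, 0.2, -1.8]
opening: 0.286
finger_force: 53.2
```

Run:
```python
from plant import ctrl
from h import *
np.set_printoptions(precision=4,suppress=True)
import cv2
CROP["top"]=(245,165,567/170)
for k,p in [("bL+",(180,33)),("bL-",(151,219)),("bR+",(415,66)),("bR-",(390,249))]: print(k,untray(atz("top",p,.058)))
b=ctrl.read_camera("top")["pixels"][165:255,245:415,::-1]
cv2.imwrite("pics/p5.png",cv2.resize(b,(680,360),interpolation=cv2.INTER_CUBIC))
s=ctrl.get_state(); print(untray(s["eef_pos"]),s["contact_force"])
```

```text
bL+ [0.0857 0.1007]
bL- [-0.0844  0.1017]
bR+ [ 0.0838 -0.1131]
bR- [-0.0823 -0.1099]
[ 0.0017 -0.013 ] [-0.7585 -0.3742 -2.1174]
```

View pics/p5.png

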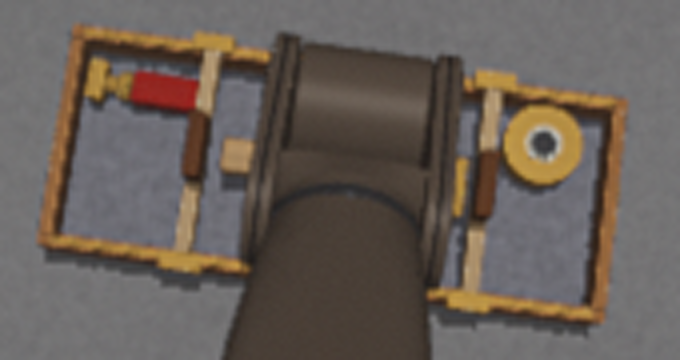

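Run:
```python
from h import *
np.set_printoptions(precision=4,suppress=True)
CROP["top"]=(245,165,4)
for k,p,z in [("red end",(199,95),.034),("red head",(98,80),.034),("end",(221,155),.044),("headtip",(467,188),.044),("bL+",(214,42),.058),("bL-",(181,262),.058),("bR+",(496,79),.058),("bR-",(468,299),.058),("wall L",(82,27),.05),("wall L-",(41,246),.05),("wallR+",(627,98),.05),("wallR-",(598,322),.05),("foil",(543,144),.038)]: print(k,untray(atz("top",p,z)))
CROP["top"]=(195,165,2.8)
for k,p,z in [("red end0",(282,67),.034),("red head0",(208,55),.034),("foil0",(520,100),.038)]: print(k,untray(atz("top",p,z)))
```

```text
red end [0.0467 0.1096]
red head [0.0479 0.188 ]
end [0.0013 0.0854]
headtip [ 0.0012 -0.101 ]
bL+ [0.0837 0.1019]
bL- [-0.0839  0.1019]
bR+ [ 0.0838 -0.1117]
bR- [-0.0825 -0.1101]
wall L [0.0838 0.2038]
wall L- [-0.0854  0.2073]
wallR+ [ 0.0844 -0.2118]
wallR- [-0.0857 -0.2074]
foil [ 0.0433 -0.1546]
red end0 [0.0464 0.1064]
red head0 [0.0488 0.1886]
foil0 [ 0.044  -0.1546]
```

inch_along(plan=[0.001,0,0.005,0,0,0,0,0.001,0,0.009,0,0,0,0,0.001,0,0.009,0,0,0,0])

```text
time: 15.02
eef_pos: [0.5934, 0.0123, 0.0233]
tcp_rot: [0.755, 0.656, 0.002, 0.002]
contact_force: [-0.5, -0.4, -1.3]
opening: 0.293
finger_force: 53.3
```

inch_along(plan=[0,0,0.002,0,0,0,0,0,0,0.002,0,0,0,0])

```text
time: 15.28
eef_pos: [0.5938, 0.0124, 0.0223]
tcp_rot: [0.755, 0.655, 0.002, 0.003]
contact_force: [-2.0, 1.8, 4.2]
opening: 0.292
finger_force: 53.9
```

inch_along(plan=[0,0,0.002,0,0,0,0,0,0,0.002,0,0,0,0])

```text
time: 15.52
eef_pos: [0.5944, 0.0125, 0.0205]
tcp_rot: [0.755, 0.655, 0.003, 0.003]
contact_force: [-1.0, 3.1, 4.5]
opening: 0.288
finger_force: 54.1
```

inch_along(plan=[0,0,0.0015,0,0,0,0,0,0,0.0015,0,0,0,0])

```text
time: 15.78
eef_pos: [0.5946, 0.0127, 0.0192]
tcp_rot: [0.755, 0.655, 0.003, 0.003]
contact_force: [-0.1, 5.0, 6.0]
opening: 0.292
finger_force: 54.2
```

inch_along(plan=[0,0,0.0015,0,0,0,0,0,0,0.0015,0,0,0,0])

```text
time: 16.02
eef_pos: [0.5949, 0.0126, 0.0178]
tcp_rot: [0.755, 0.655, 0.004, 0.003]
contact_force: [0.3, 4.6, 5.5]
opening: 0.287
finger_force: 54.3
```

inch_along(plan=[0,0,0.0015,0,0,0,0,0,0,0.0015,0,0,0,0])

```text
time: 16.27
eef_pos: [0.595, 0.0127, 0.0165]
tcp_rot: [0.755, 0.655, 0.004, 0.003]
contact_force: [0.4, 3.8, 6.1]
opening: 0.292
finger_force: 54.3
```

inch_along(plan=[0,0,0.001,0,0,0,0,0,0,0.001,0,0,0,0])

```text
time: 16.52
eef_pos: [0.5951, 0.0126, 0.0165]
tcp_rot: [0.755, 0.656, 0.003, 0.003]
contact_force: [-3.1, 4.3, 10.4]
opening: 0.292
finger_force: 54.9
```

inch_along(plan=[0,0,-0.001,0,0,0,0.35,0,0,-0.001,0,0,0,0.5,0,0,-0.001,0,0,0,0.5,0,0,-0.02,0,0,0,0.5,0,0,-0.06,0,0,0,0.5,0,0,-0.11,0,0,0,0.5,0,0,-0.13,0,0,0,0.5])

```text
time: 17.4
eef_pos: [0.5949, 0.0119, 0.1491]
tcp_rot: [0.755, 0.656, 0.005, 0.006]
contact_force: [0.2, 0.3, -0.3]
opening: 0.503
finger_force: 0.0
```

```bash
python3 -c "
from h import *; go([*tray(0,.1015),.15],1.4238)"
```

```text
shift [ 0.1134 -0.0026 -0.0009] turn [ 0.011  0.012 -1.565]
```

inch_along(plan=[0.03,0,0,0,0,-0.17,0.5,0.06,0,0,0,0,-0.35,0.5,0.09,0,0,0,0,-0.53,0.5,0.11,0,0,0,0,-0.71,0.5,0.113,-0.003,0,0,0,-0.89,0.5,0.113,-0.003,0,0,0,-1.07,0.5,0.113,-0.003,0,0,0,-1.25,0.5,0.113,-0.003,0,0,0,-1.43,0.5,0.113,-0.003,0,0,0,-1.565,0.5,0.113,-0.003,0,0,0,-1.565,0.5])

```text
time: 18.65
eef_pos: [0.6052, 0.1245, 0.1436]
tcp_rot: [0.074, 0.997, -0.0, 0.003]
contact_force: [0.8, -0.9, -0.8]
opening: 0.497
finger_force: 0.0
```

```bash
python3 -c "
from h import *; go([*tray(0,.1015),.068],1.4238)"
```

```text
shift [-0.0026  0.0006  0.0756] turn [-0.     0.006 -0.001]
```

inch_along(plan=[-0.002,0.001,0.03,0,0.005,0,0.5,-0.002,0.001,0.06,0,0.005,0,0.5,-0.002,0.001,0.075,0,0.005,0,0.5,-0.002,0.001,0.075,0,0.005,0,0.5,-0.002,0.001,0.075,0,0.005,0,0,-0.002,0.001,0.075,0,0.005,0,0,-0.002,0.001,0.075,0,0.005,0,0,-0.002,0.001,0.075,0,0.005,0,0], force=30)

```text
time: 19.65
eef_pos: [0.6094, 0.1252, 0.0707]
tcp_rot: [0.074, 0.997, 0.0, 0.002]
contact_force: [-1.1, -0.1, 5.7]
opening: 0.158
finger_force: 32.2
```

```bash
python3 -c "
from h import *; from plant import ctrl
s=ctrl.get_state(); print(untray(s['eef_pos']))"
```

```text
[0.00103914 0.10223738]
```

inch_along(plan=[0,-0.003,-0.001,0,0,0,0,0,-0.006,-0.001,0,0,0,0,0,-0.006,-0.001,0,0,0,0])

```text
time: 20.02
eef_pos: [0.6084, 0.119, 0.0708]
tcp_rot: [0.073, 0.997, 0.0, 0.002]
contact_force: [1.9, 0.8, 3.6]
opening: 0.155
finger_force: 32.0
```

```bash
python3 -c "
from h import *; from plant import ctrl
s=ctrl.get_state(); print(untray(s['eef_pos']))"
```

```text
[0.00097262 0.09602265]
```

inch_along(plan=[0,0,0,0,0,0,0.45,0,0,0,0,0,0,0.45,0,0,0,0,0,0,0.45,0,0,-0.03,0,0,0,0.45,0,0,-0.09,0,0,0,0.45,0,0,-0.13,0,0,0,0.45,0,0,-0.13,0,0,0,0.45])

```text
time: 20.9
eef_pos: [0.6094, 0.1194, 0.205]
tcp_rot: [0.073, 0.997, 0.0, 0.005]
contact_force: [0.5, -0.1, -0.1]
opening: 0.45
finger_force: 0.0
```

```bash
python3 -c "
from h import *; go([.483,-.378,.2],1.536)"
```

```text
shift [ 0.0525 -0.5105  0.0038] turn [ 0.001  0.011 -0.112]
```

inch_along(plan=[0.053,-0.511,0.004,0,0.01,-0.112,0.5,0.053,-0.511,0.004,0,0.01,-0.112,0.5,0.053,-0.511,0.004,0,0.01,-0.112,0.5,0.053,-0.511,0.004,0,0.01,-0.112,0.5,0.053,-0.511,0.004,0,0.01,-0.112,0.5,0.053,-0.511,0.004,0,0.01,-0.112,0.5,0.053,-0.511,0.004,0,0.01,-0.112,0.5,0.053,-0.511,0.004,0,0.01,-0.112,0.5,0.053,-0.511,0.004,0,0.01,-0.112,0.5,0.053,-0.511,0.004,0,0.01,-0.112,0.5])

```text
time: 22.15
eef_pos: [0.4791, -0.3783, 0.1941]
tcp_rot: [0.018, 1.0, 0.002, -0.005]
contact_force: [0.5, -0.9, -0.0]
opening: 0.499
finger_force: 0.0
```

Run:
```python
from plant import ctrl
import cv2,numpy as np
from h import *
c=ctrl.read_camera("wrist"); im=c["pixels"]; np.save("w.npy",im)
# warm wood/brass pixels in the central zone between the fingers
h=cv2.cvtColor(im,cv2.COLOR_RGB2HSV); m=((h[...,1]>70)&(h[...,0]<30)&(h[...,2]>50)).astype(np.uint8); m[260:]=0
n,l,st,ce=cv2.connectedComponentsWithStats(m)
for i in range(1,n):
    if st[i,4]>100: print(st[i],ce[i],cv2.minAreaRect(np.argwhere(l==i)[:,::-1].astype(np.float32)))
i=max((i for i in range(1,n) if abs(ce[i][0]-320)<60),key=lambda i:st[i,4])
for v in range(st[i,1],st[i,1]+st[i,3],4):
    u=np.flatnonzero(l[v]==i); print(v,u.min(),u.max(),end="; ")
print(c["xyz"].tolist(),c["orientation"].tolist())
go([.483,-.378,.2],1.536)
```

```text
[ 299  141   27   84 1974] [312.32978723 182.48378926] ((312.0, 182.5), (83.0, 26.0), 90.0)
[ 472  170  168   90 8765] [558.14261266 215.61289218] ((555.5, 214.5), (89.0, 167.0), 90.0)
[  0 228  10  13 103] [  3.70873786 233.66990291] ((4.5, 234.0), (12.0, 9.0), 90.0)
141 303 322; 145 301 324; 149 301 325; 153 301 325; 157 301 324; 161 301 324; 165 301 324; 169 301 324; 173 301 324; 177 301 324; 181 301 324; 185 301 324; 189 301 323; 193 302 323; 197 302 322; 201 303 321; 205 306 318; 209 300 324; 213 299 325; 217 299 325; 221 299 325; [0.4036275197018706, -0.3751110037126583, 0.3375128475204975] [0.7118477171249626, 0.6864693999224379, 0.10416578687043032, 0.1057453518589405]
shift [-0.0033 -0.0006 -0.0056] turn [ 0.003 -0.01   0.   ]
```

Run:
```python
from h import *
np.set_printoptions(precision=4,suppress=True)
CAM["wrist"]=(304.427,316.213,200.578,[0.4036275,-0.3751110,0.3375128],[0.7118477,0.6864694,0.1041658,0.1057454])
for k,p,z in [("end foot",(312.5,140.7),0),("handle c",(312.7,165),.026),("handle c2",(312.7,181),.026),("handle front",(312.5,204),.026),("head tip",(312.2,224.7),.026),("hl",(298.7,218),.026),("hr",(325.5,218),.026),("l",(300.7,170),.026),("r",(324.5,170),.026)]:
    print(k,atz("wrist",p,z,False)[:2])
```

```text
end foot [ 0.4386 -0.3794]
handle c [ 0.4607 -0.3798]
handle c2 [ 0.4776 -0.3805]
handle front [ 0.503  -0.3817]
head tip [ 0.5268 -0.383 ]
hl [ 0.5184 -0.3973]
hr [ 0.5195 -0.3682]
l [ 0.4655 -0.3925]
r [ 0.4664 -0.3678]
```

```bash
python3 -c "
from h import *; go([.474,-.3797,.006],1.536)"
```

```text
shift [ 0.0037 -0.0032  0.1885] turn [ 0.003 -0.01   0.   ]
```

inch_along(plan=[0.004,-0.002,0.06,0,-0.008,0,0.5,0.004,-0.002,0.12,0,-0.008,0,0.5,0.004,-0.002,0.16,0,-0.008,0,0.5,0.004,-0.002,0.18,0,-0.008,0,0.5,0.004,-0.002,0.188,0,-0.008,0,0.5,0.004,-0.002,0.188,0,-0.008,0,0.5,0.004,-0.002,0.188,0,-0.008,0,0,0.004,-0.002,0.188,0,-0.008,0,0,0.004,-0.002,0.188,0,-0.008,0,0,0.004,-0.002,0.188,0,-0.008,0,0], force=70)

```text
time: 23.45
eef_pos: [0.4757, -0.3816, 0.0104]
tcp_rot: [0.017, 1.0, -0.001, 0.001]
contact_force: [0.1, 0.3, 5.7]
opening: 0.281
finger_force: 71.3
```

inch_along(plan=[0,0,-0.01,0,0,0,0,0,0,-0.04,0,0,0,0,0,0,-0.09,0,0,0,0,0,0,-0.14,0,0,0,0,0,0,-0.16,0,0,0,0,0,0,-0.16,0,0,0,0])

```text
time: 24.2
eef_pos: [0.4747, -0.3807, 0.169]
tcp_rot: [0.017, 1.0, -0.001, 0.001]
contact_force: [-0.1, -0.1, -1.4]
opening: 0.279
finger_force: 70.4
```

```bash
python3 -c "
from h import *; go([*tray(-.022,.159),.17],-.147)"
```

```text
shift [-0.1004  0.5692 -0.0017] turn [0.    0.003 1.683]
```

inch_along(plan=[-0.01,0.05,-0.01,0,0,0.14,0,-0.02,0.1,-0.01,0,0,0.28,0,-0.03,0.15,-0.01,0,0,0.42,0,-0.04,0.2,-0.01,0,0,0.56,0,-0.05,0.25,-0.01,0,0,0.7,0,-0.06,0.3,-0.01,0,0,0.84,0,-0.07,0.35,-0.01,0,0,0.98,0,-0.08,0.4,-0.01,0,0,1.12,0,-0.09,0.45,-0.01,0,0,1.26,0,-0.095,0.5,-0.01,0,0,1.4,0])

```text
time: 25.45
eef_pos: [0.5851, 0.1177, 0.1742]
tcp_rot: [0.659, 0.752, -0.002, -0.002]
contact_force: [-1.0, 0.1, -1.4]
opening: 0.282
finger_force: 70.3
```

```bash
python3 -c "
from h import *; go([*tray(-.022,.1575),.17],-.147)"
```

```text
shift [0.0637 0.0181 0.0041] turn [-0.006 -0.     0.278]
```

inch_along(plan=[0.032,0.009,0.002,0,0,0.14,0,0.064,0.018,0.004,-0.004,0,0.278,0,0.064,0.018,0.004,-0.004,0,0.278,0,0.064,0.018,0.004,-0.004,0,0.278,0])

```text
time: 25.95
eef_pos: [0.5946, 0.1814, 0.1715]
tcp_rot: [0.755, 0.656, -0.0, 0.0]
contact_force: [0.1, -0.5, -1.6]
opening: 0.283
finger_force: 70.3
```

Run:
```python
from plant import ctrl
import cv2
from h import *
go([*tray(-.022,.1575),.03],-.147)
im=np.zeros((500,700,3),np.uint8)
c=ctrl.read_camera("scene")["pixels"][130:255,200:395,::-1]
cv2.imwrite("pics/s6.png",cv2.resize(c,None,fx=4,fy=4,interpolation=cv2.INTER_CUBIC))
```

```text
shift [ 0.002  -0.0002  0.1415] turn [-0.     0.001  0.006]
```

inch_along(plan=[0.001,0,0.04,0,0,0.004,0,0.001,0,0.08,0,0,0.004,0,0.001,0,0.11,0,0,0.004,0,0.001,0,0.13,0,0,0.004,0,0.001,0,0.142,0,0,0.004,0,0.001,0,0.142,0,0,0.004,0,0.001,0,0.142,0,0,0.004,0])

```text
time: 26.88
eef_pos: [0.5977, 0.1831, 0.0336]
tcp_rot: [0.757, 0.654, 0.003, 0.002]
contact_force: [-0.7, -0.1, -1.6]
opening: 0.278
finger_force: 70.4
```

inch_along(plan=[0,0,0.004,0,0,0,0,0,0,0.006,0,0,0,0,0,0,0.006,0,0,0,0])

```text
time: 27.25
eef_pos: [0.5965, 0.1831, 0.026]
tcp_rot: [0.757, 0.654, 0.002, 0.001]
contact_force: [-0.1, -0.0, -2.1]
opening: 0.28
finger_force: 70.4
```

inch_along(plan=[0,0,0.002,0,0,0,0,0,0,0.002,0,0,0,0])

```text
time: 27.5
eef_pos: [0.5965, 0.183, 0.0239]
tcp_rot: [0.757, 0.654, 0.001, 0.001]
contact_force: [0.0, 0.8, -1.8]
opening: 0.285
finger_force: 70.4
```

```bash
python3 -c "
from h import *; from plant import ctrl
s=ctrl.get_state(); print(untray(s['eef_pos']))"
```

```text
[-0.02022244  0.15751545]
```

inch_along(plan=[0,0,0.002,0,0,0,0,0,0,0.002,0,0,0,0])

```text
time: 27.75
eef_pos: [0.5965, 0.183, 0.0219]
tcp_rot: [0.757, 0.654, 0.001, 0.001]
contact_force: [0.5, 0.7, -1.3]
opening: 0.289
finger_force: 70.4
```

inch_along(plan=[0,0,0.0015,0,0,0,0,0,0,0.0015,0,0,0,0])

```text
time: 28.0
eef_pos: [0.5965, 0.183, 0.0205]
tcp_rot: [0.757, 0.654, 0.001, 0.001]
contact_force: [0.0, -0.2, -1.1]
opening: 0.286
finger_force: 70.4
```

inch_along(plan=[0,0,0.0015,0,0,0,0,0,0,0.0015,0,0,0,0])

```text
time: 28.25
eef_pos: [0.5965, 0.183, 0.019]
tcp_rot: [0.757, 0.654, 0.002, 0.001]
contact_force: [0.4, 0.6, -0.8]
opening: 0.284
finger_force: 70.4
```

inch_along(plan=[0,0,0.001,0,0,0,0,0,0,0.001,0,0,0,0])

```text
time: 28.5
eef_pos: [0.5968, 0.1831, 0.0185]
tcp_rot: [0.757, 0.654, 0.002, 0.001]
contact_force: [-1.1, 0.1, 1.4]
opening: 0.279
finger_force: 70.7
```

inch_along(plan=[0,0,0.001,0,0,0,0,0,0,0.001,0,0,0,0])

```text
time: 28.75
eef_pos: [0.5968, 0.1831, 0.0184]
tcp_rot: [0.757, 0.654, 0.001, 0.001]
contact_force: [-3.2, -0.8, 6.4]
opening: 0.288
finger_force: 71.3
```

inch_along(plan=[0,0,0.001,0,0,0,0,0,0,0.001,0,0,0,0])

```text
time: 29.0
eef_pos: [0.5968, 0.1831, 0.0184]
tcp_rot: [0.757, 0.654, 0.001, 0.001]
contact_force: [-5.2, -0.1, 10.7]
opening: 0.279
finger_force: 72.0
```

inch_along(plan=[0,0,-0.002,0,0,0,0.3,0,0,-0.002,0,0,0,0.45,0,0,-0.002,0,0,0,0.45,0,0,-0.02,0,0,0,0.45,0,0,-0.07,0,0,0,0.45,0,0,-0.13,0,0,0,0.45,0,0,-0.19,0,0,0,0.45,0,0,-0.25,0,0,0,0.45,0,0,-0.28,0,0,0,0.45,0,0,-0.28,0,0,0,0.45])

```text
time: 30.25
eef_pos: [0.597, 0.1832, 0.3017]
tcp_rot: [0.757, 0.654, 0.006, 0.004]
contact_force: [-0.2, 0.2, 0.4]
opening: 0.449
finger_force: 0.0
```

```bash
python3 -c "
from h import *; go([.595,.057,.30],1.4238)"
```

```text
shift [-0.1252  0.0163  0.0015] turn [ 0.013  0.007 -1.57 ]
```

inch_along(plan=[-0.03,0.004,0,0,0,-0.17,0.5,-0.06,0.008,0,0,0,-0.35,0.5,-0.09,0.012,0,0,0,-0.53,0.5,-0.12,0.016,0,0,0,-0.71,0.5,-0.125,0.016,0,0,0,-0.89,0.5,-0.125,0.016,0,0,0,-1.07,0.5,-0.125,0.016,0,0,0,-1.25,0.5,-0.125,0.016,0,0,0,-1.43,0.5,-0.125,0.016,0,0,0,-1.57,0.5,-0.125,0.016,0,0,0,-1.57,0.5])

```text
time: 31.5
eef_pos: [0.5924, 0.057, 0.2942]
tcp_rot: [0.074, 0.997, 0.0, 0.0]
contact_force: [-0.0, -0.4, -0.6]
opening: 0.498
finger_force: 0.0
```

Run:
```python
from plant import ctrl
import cv2
c=ctrl.read_camera("wrist"); cv2.imwrite("pics/w7.png",cv2.resize(c["pixels"][90:245,95:475,::-1],None,fx=2.1,fy=2.1,interpolation=cv2.INTER_CUBIC)); print(c["xyz"].tolist(),c["orientation"].tolist())
```

```text
[0.516133417422915, 0.06911611373327593, 0.43677848175372785] [0.7484404559235395, 0.6451201451061126, 0.10076958641368822, 0.11619971071068566]
```

View pics/w7.png

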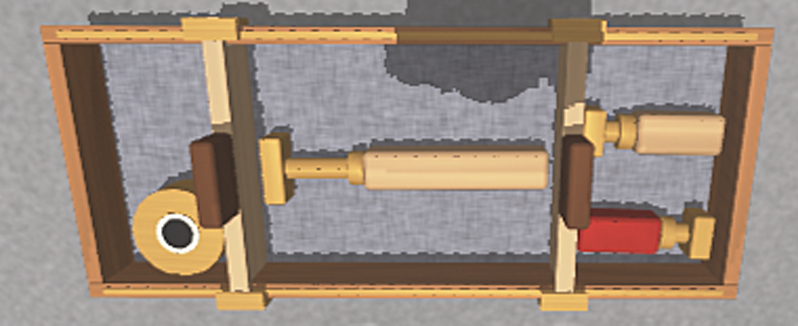

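The pallet lies straight between the dividers, from (262,170) to (547,170). The loose stamp lies beside the red one, from (583,133) to (724,135), and the foil roll and the red stamp are where they were. I'll check the numbers.

Run:
```python
from h import *
np.set_printoptions(precision=4,suppress=True)
CAM["wrist"]=(304.427,316.213,200.578,[0.5161334,0.0691161,0.4367785],[0.7484405,0.6451201,0.1007696,0.1161997])
CROP["wrist"]=(95,90,2.1)
for k,p,z in [("pal headtip",(262,170),.034),("pal end",(547,169),.034),("stamp headtip",(583,133),.034),("stamp end",(724,135),.034),("stamp hfront",(638,133),.034),("red headtip",(713,237),.034),("redhandle front",(659,231),.034),("red head -x",(700,215),.034),("foil",(178,233),.038),("bL-",(577,18),.058),("bL+",(564,310),.058),("bR-",(210,18),.058),("bR+",(241,308),.058),
 ("-x-y",(41,27),.05),("-x+y",(773,29),.05),("+x+y",(737,299),.05),("+x-y",(92,297),.05)]:
    print(k,untray(atz("wrist",p,z)))
```

```text
pal headtip [ 0.0031 -0.0968]
pal end [0.0027 0.0859]
stamp headtip [-0.0204  0.1077]
stamp end [-0.019   0.1967]
stamp hfront [-0.0204  0.1424]
red headtip [0.0486 0.1977]
redhandle front [0.0444 0.1615]
red head -x [0.0334 0.1874]
foil [ 0.0442 -0.1546]
bL- [-0.0887  0.0963]
bL+ [0.0904 0.0973]
bR- [-0.0889 -0.1098]
bR+ [ 0.0887 -0.1114]
-x-y [-0.0842 -0.2106]
-x+y [-0.0827  0.211 ]
+x+y [0.0863 0.212 ]
+x-y [ 0.0843 -0.2113]
```

```bash
python3 -c "
from plant import ctrl; print(ctrl.sign_off())"
```

```text
the job is handed in; nothing more can be done
None
```

The job is handed in at about 31.5 s: the pallet lies flat in the widened middle bay and the loose stamp lies beside the red-handled one, both straight along the tray; while lowering, the pallet nudged the left divider about 6 mm and I slid it back, and the last picture showed the red-handled stamp and gold foil roll unmoved to within about 1 mm.

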